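# Advance the blue slide carrier to its station

### The arm

A 6-joint arm with a two-finger parallel gripper is mounted at the origin on the work surface. World frame = base frame: x ahead of the robot, y to its left, z up, the work surface at z = 0. Lengths are in mm, angles in degrees, forces in N, time in s.
With the tool pointing down it reaches from about 300 to 850 mm from the base axis. Payload 4.2 kg.
Tool frame: the origin (TCP) lies midway between the tips of the shut fingers; the grasp point (between the pads) lies 19 mm behind it; z points along the fingers, y is the line along which they close (so a half turn about z gives the same grasp; the last joint's range is limited). The gripper opens to 91 mm and grips with 3 to 60 N. Pads are 32 mm wide; open, the fingers measure 118 mm over their backs; the gripper's body (76 mm by 178 mm) begins 60 mm behind the grasp point.
Start: joints at [74.255, 18.312, 89.639, -0, 72.044, -1.146], TCP at [144.931, 556.451, 213.976] pointing down, gripper open.
Joint ranges: [-177.97, 177.97], [-48.28, 115.42], [12.27, 149.76], [-77.06, 257.06], [2.81, 150.46], [-146.56, 146.56]. Speed limits (degrees/s): [147.25, 147.25, 180, 180, 180, 180].

### API

Orientations are given as [roll, pitch, yaw] about the fixed x, y, z axes, in that order (R = Rz(yaw) Ry(pitch) Rx(roll)).
In Python, from workcell import env gives the robot as it stands.
- The arm moves only by the tool jog_arm, never from a script. Its argument "steps" is one flat list of numbers, 5 for each row, row after row: the closure, from 0 (fully open) to 1 (shut), then the shift along the tool's x, y, z in cm, then the turn about the tool's z in degrees. A call has 1 to 20 rows; each row is the pose to reach, as a shift and turn from the pose commanded when the call began, along the tool's axes at that moment; what a row does not reach only later rows make up. A row lasts 1/10 s, in which the tool goes at most 50 mm and 8.59 degrees, less where a joint would pass 70% of its speed; a pose out of reach is approached as far as the arm can. A call with a gripper value outside its range is refused whole. The fingers move at their own pace and stop on an object; "force" is the grip in N (left out, the last holds). Time passes only in rows, so rows that repeat a pose let the fingers close. It gives the time, the measured TCP pose, the force and the opening at its end, in the units of the state.
- env.state(): the state, without advancing time (a new reading comes with each control period).
- env.grab_frame(name): name is "scene" or "top" or "wrist"; returns the picture (384x512x3 uint8, red, green, blue); there is no depth.
- env.camera_params(name): a dict with "fx", "fy", "cx", "cy" (pixels), "R" (3x3) and "t" (3): a world point X has camera coordinates R X + t. Camera axes: x right, y down, z forward; pixel columns grow to the right and rows downward; lengths in mm; the calibration is good to about 2 mm. A picture is of the moment at which its call begins: read the wrist's pose just before it. camera_params takes no time and is no camera call; for the wrist camera it gives the pose at the moment of the call.
- env.job_done(): hands the job in, once; it reports no verdict.
The state is a dict: "time_s": time; "qpos": joint angles; "qvel": joint speeds; "effort": joint torques, N m; "ee_pos": TCP position; "ee_rot": TCP orientation; "force": force on the tool from outside, world axes, zero at the start; "torque": the same for the moment, N m; "gripper_width": finger opening in mm.
Only numpy, scipy, OpenCV 4.12 (cv2) and the standard library are available. Lean on these libraries where they do the work, as an engineer would, in place of code of your own. Each camera call takes 0.05 s, during which the arm holds its last target. There are 200 camera calls.

### The job

Push the blue slide carrier along its rail until it clicks home in the station, squarely between the two yellow side plates of its own rail. Leave the white carrier on the other rail where it is.

Things in the scene. Friction and masses are not known exactly. Their poses are not given: they have to be found in the camera images.
- blue_carrier (a joint): Travel (m) of the blue carrier, 80 mm long, 84 wide, deck 40 above the bench, two glass slides on it: 0 start end, 0.15 station, 0.2 far stop; met at 0 to 0.08. Cannot leave the rail; about 0.6 N friction, stays where left. A spring ball clicks between two low ridges 10 mm before and after home: about 4.5 N takes it over one, then it hops 5 to 10 mm on by itself and rests within 5 mm of home.
- blue_tab (a point): Centre of the blue carrier's push tab: upright plate across its tail, 50 mm wide, 10 thick along the rail, from 40 to 77 mm above the bench (this point at 58.5). y axis: the direction to push (the robot's left, give or take 7 degrees), x across the rail, z up. The rear face, to push on, is 5 mm behind this point, flush with the tail; the carrier's centre is 35 mm ahead of it.
- blue_station (a point): Where the blue tab's centre stands when the carrier is home: a fixed point of its rail, 58.5 mm above the bench, axes as the tab's. The station shows as two yellow plates beside the rail, 80 mm long like the carrier and 24 high, 112 over all; at home the carrier's ends are level with theirs. Rail: grey metal, 312 mm long, 70 wide, top 22 above the bench.
- white_tab (a point): Centre of the push tab of the white carrier, which is to stay where it is; same make and sizes as the blue one, on a like rail that lies roughly parallel, some 160 to 205 mm nearer to or farther from the robot (which is which changes).

How it is judged:
By the outcome, as a careful person would: the job done as asked, in the order asked, and still so for the second after the job is handed in, with the robot touching nothing.
It also fails if it takes over 40 s, if anything falls off the work surface, if the arm or the gripper's body presses on something with over 40 N, if the wrist force passes 120 N, or if a joint passes its speed limit or range.

## Working session

There is one attempt and no reset: what is moved stays moved. The work goes in short steps, Python scripts to look and compute and a tool call to move; the robot and the scene stay as the last step left them, time stands still between calls to the robot, and variables do not carry over. Pictures are saved under pics/ and viewed, on a budget of 10 in all, crops included, one or two more only if the job needs it, and the job is handed in when it is done.

Besides the shell and the picture viewer there is one more tool, called as name(argument=value, ...), one argument or row to a line, values as JSON. jog_arm: Moves the arm, as the interface text tells. Its arguments: {"type":"object","properties":{"steps":{"type":"array","items":{"type":"number"}},"force":{"type":"number"}},"required":["steps"]}

```bash
mkdir -p pics; python3 - <<'E'
from workcell import env
import cv2,json
s=env.state();print(s['time_s'],s['ee_pos'],s['ee_rot'],s['gripper_width'],s['force'])
for n in ("scene","top"):
    cv2.imwrite(f"pics/{n}0.png",env.grab_frame(n)[:,:,::-1])
    p=env.camera_params(n);print(n,p)
E
```

```text
0.0 [144.80980705 555.93354139 213.11769145] [-1.79897265e+02 -7.26931855e-04  1.65399151e+02] 91.41273573649003 [ 0.04700233 -0.93125747 -0.19091669]
scene {'fx': 405.2375535705903, 'fy': 405.2375535705903, 'cx': 257.7629876839767, 'cy': 186.42907740262117, 'R': array([[ 0.44567292,  0.89512523,  0.01124559],
       [ 0.56402406, -0.27102187, -0.78001539],
       [-0.69516365,  0.35397452, -0.62565928]]), 't': array([-171.48879613, -265.10970414, 1132.66656645])}
top {'fx': 446.5566297519754, 'fy': 446.5566297519754, 'cx': 259.3778941660079, 'cy': 195.6653129768376, 'R': array([[ 0.01652335, -0.99979271, -0.01189593],
       [-0.99537563, -0.01532203, -0.09482929],
       [ 0.09462736,  0.01340781, -0.99542247]]), 't': array([-79.45725017, 568.64078305, 681.01893085])}
```

View pics/top0.png

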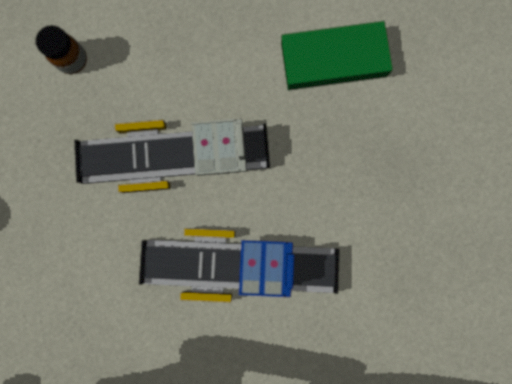

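View pics/scene0.png

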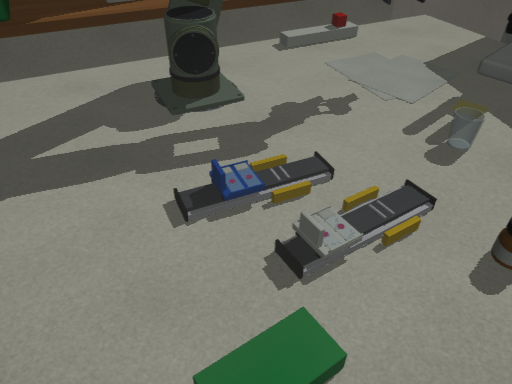

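The blue carrier is on the rail nearer the robot, in the top view at about cols 240-293, rows 240-297. Its plates are at cols 181-236, rows 233 and 297. The white rail is above it, at rows 120-190.

```bash
cat > h.py <<'E'
from workcell import env
import cv2,numpy as np
def ray(p,uv,z):
    R,t=p['R'],p['t'];C=-R.T@t
    d=R.T@np.array([(uv[0]-p['cx'])/p['fx'],(uv[1]-p['cy'])/p['fy'],1.])
    return C+d*(z-C[2])/d[2]
def blobs(img,kind,amin=60):
    h=cv2.cvtColor(img,cv2.COLOR_RGB2HSV)
    lo,hi={'y':((15,150,80),(32,255,255)),'b':((100,130,50),(130,255,255))}[kind]
    m=cv2.inRange(h,lo,hi)
    if kind=='b': m=cv2.morphologyEx(m,cv2.MORPH_CLOSE,np.ones((15,15)))
    c,_=cv2.findContours(m,cv2.RETR_EXTERNAL,cv2.CHAIN_APPROX_NONE)
    return [k for k in c if cv2.contourArea(k)>amin]
E
python3 - <<'E'
from h import *
im=env.grab_frame('top');p=env.camera_params('top')
for k,z in (('y',24),('b',40)):
    for c in blobs(im,k):
        P=np.array([ray(p,q[0],z)[:2] for q in c],np.float32)
        r=cv2.minAreaRect(P);b=cv2.boxPoints(r)
        print(k,cv2.boundingRect(c),np.round(r[0],1),np.round(r[1],1),round(r[2],1),b.round(1).tolist())
E
```

```text
y (181, 292, 51, 10) [411.1  10.4] [78.3 11.8] 88.3 [[404.1000061035156, -28.600000381469727], [415.8999938964844, -28.899999618530273], [418.1000061035156, 49.400001525878906], [406.29998779296875, 49.79999923706055]]
y (185, 229, 50, 9) [510.2   7.6] [78.1 11.2] 88.2 [[503.3999938964844, -31.299999237060547], [514.5999755859375, -31.600000381469727], [517.0, 46.400001525878906], [505.79998779296875, 46.79999923706055]]
y (119, 181, 49, 11) [582.1 115.9] [12.3 77.6] 5.9 [[572.0, 153.89999389648438], [580.0, 76.69999694824219], [592.2000122070312, 78.0], [584.2000122070312, 155.10000610351562]]
y (115, 120, 49, 11) [681.4 126.4] [12.  78.4] 5.8 [[671.4000244140625, 164.8000030517578], [679.4000244140625, 86.80000305175781], [691.2999877929688, 88.0], [683.4000244140625, 166.0]]
b (239, 241, 56, 55) [457.9 -83.2] [83.9 81.7] 89.1 [[416.29998779296875, -124.5], [498.0, -125.80000305175781], [499.3999938964844, -41.900001525878906], [417.70001220703125, -40.599998474121094]]
```

jog_arm(
  steps=[1,-48,-61,0,-13,1,-48,-61,0,-13,1,-48,-61,0,-13,1,-48,-61,0,-13,1,-48,-61,0,-13,1,-48,-61,0,-13,1,-48,-61,0,-13,1,-48,-61,0,-13,1,-48,-61,0,-13,1,-48,-61,0,-13,1,-48,-61,0,-13,1,-48,-61,0,-13,1,-48,-61,0,-13,1,-48,-61,0,-13,1,-48,-61,0,-13,1,-48,-61,0,-13,1,-48,-61,0,-13,1,-48,-61,0,-13,1,-48,-61,0,-13,1,-48,-61,0,-13],
  force=20,
)

```text
time_s: 2.15
ee_pos: [455.2, -153.6, 214.0]
ee_rot: [180.0, -0.0, 178.5]
force: [-0.0, 0.3, 0.5]
gripper_width: 0.4
```

jog_arm(
  steps=[1,0,0,4,0,1,0,0,8,0,1,0,0,12,0,1,0,0,15,0,1,0,0,16.2,0,1,0,0,16.2,0,1,0,0,16.2,0],
)

```text
time_s: 2.85
ee_pos: [456.1, -154.3, 52.6]
ee_rot: [-180.0, 0.1, 178.5]
force: [-0.0, 0.1, 0.3]
gripper_width: 0.2
```

```bash
python3 - <<'E'
from h import *
a=env.grab_frame('scene')[100:280,130:400];b=env.grab_frame('top')[180:360,130:400]
v=cv2.resize(np.vstack([a,b]),None,fx=1.65,fy=1.65)
cv2.imwrite('pics/c1.png',v[:,:,::-1]);print(env.state()['ee_pos'],env.state()['force'])
E
```

```text
[ 456.63787969 -154.76571627   53.17315825] [0.08662516 0.06309067 0.30796167]
```

View pics/c1.png

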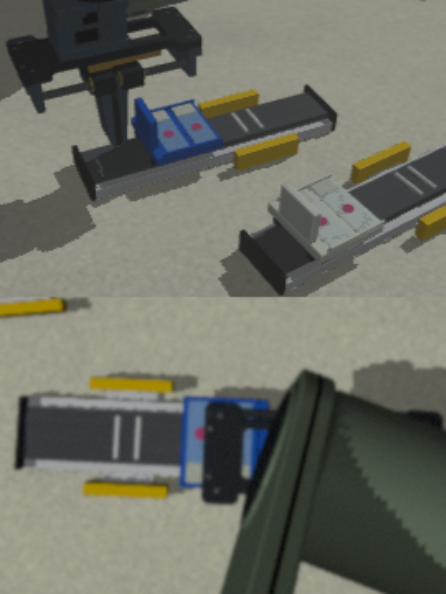

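The shut fingers stand behind the blue tab, centred on the rail and clear of the end plate. Next I push most of the way.

jog_arm(
  steps=[1,0,1,0,0,1,0,1.6,0,0,1,0,2.2,0,0,1,0,2.8,0,0,1,0,3.4,0,0,1,0,4,0,0,1,0,4.6,0,0,1,0,5.2,0,0,1,0,5.8,0,0,1,0,6.4,0,0,1,0,7,0,0,1,0,7.6,0,0,1,0,8.2,0,0,1,0,8.7,0,0,1,0,9,0,0,1,0,9.2,0,0,1,0,9.3,0,0,1,0,9.3,0,0,1,0,9.3,0,0],
)

```text
time_s: 4.85
ee_pos: [458.0, -61.8, 51.8]
ee_rot: [180.0, -0.0, 178.4]
force: [-1.1, 0.2, 0.9]
gripper_width: 0.7
```

```bash
cat > m.py <<'E'
from h import *
import sys
im=env.grab_frame('top');p=env.camera_params('top');s=env.state()
print(s['time_s'],s['ee_pos'].round(1),s['force'].round(2))
for c in blobs(im,'b',20):
    P=np.array([ray(p,q[0],40)[:2] for q in c]);print('blue front y (x<440)',P[P[:,0]<440][:,1].max().round(1),'(x>475)',P[P[:,0]>475][:,1].max().round(1),cv2.boundingRect(c))
for c in blobs(im,'y'):
    P=np.array([ray(p,q[0],24)[:2] for q in c]);print('y',P.min(0).round(1),P.max(0).round(1))
a=env.grab_frame('scene')[100:280,130:400];b=im[180:360,130:400]
cv2.imwrite(f'pics/{sys.argv[1]}.png',cv2.resize(np.vstack([a,b]),None,fx=1.65,fy=1.65)[:,:,::-1])
E
python3 m.py c2
```

```text
4.9 [458.1 -61.9  51.8] [ 0.8   0.24 -0.03]Traceback (most recent call last):
  File "m.py", line 6, in <module>
    P=np.array([ray(p,q[0],40)[:2] for q in c]);print('blue front y (x<440)',P[P[:,0]<440][:,1].max().round(1),'(x>475)',P[P[:,0]>475][:,1].max().round(1),cv2.boundingRect(c))
                                                                             ~~~~~~~~~~~~~~~~~~~~~~^^
    return umr_maximum(a, axis, None, out, keepdims, initial, where)
ValueError: zero-size array to reduction operation maximum which has no identity
```

```bash
sed -i "s/.*blue front.*/    P=np.array([ray(p,q[0],40)[:2] for q in c]);print('blue',P.min(0).round(1),P.max(0).round(1),cv2.boundingRect(c))/" m.py
python3 m.py c2
```

```text
4.95 [458.1 -61.9  51.9] [-0.38 -0.67 -0.35]
blue [494.7 -49.6] [500.7  -4.8] (216, 239, 30, 5)
y [503.8 -31.4] [515.9  44.9]
y [574.1  75.9] [591.3 154.5]
y [671.7  85.9] [690.8 165.6]
```

View pics/c2.png

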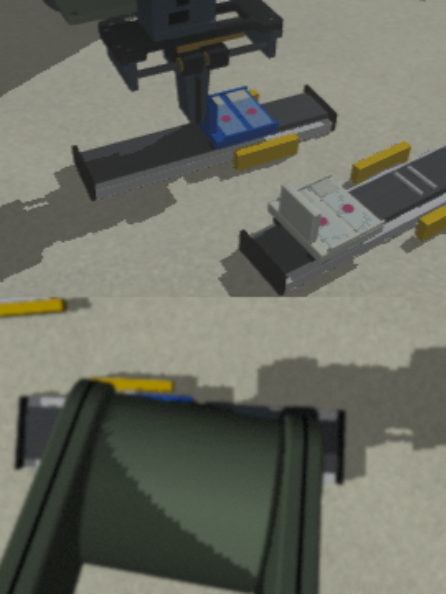

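Blue tail is at about y −49, with the station's tail line at about −32, so roughly 17 mm remain. From here I go in small steps and watch the force.

jog_arm(
  steps=[1,0,0.2,0,0,1,0,0.4,0,0,1,0,0.5,0,0,1,0,0.6,0,0],
)

```text
time_s: 5.4
ee_pos: [458.4, -55.7, 51.9]
ee_rot: [180.0, -0.0, 178.4]
force: [0.4, -1.4, -0.2]
gripper_width: 0.4
```

jog_arm(
  steps=[1,0,0.1,0,0,1,0,0.2,0,0],
)

```text
time_s: 5.6
ee_pos: [458.4, -54.9, 51.9]
ee_rot: [-179.9, -0.0, 178.5]
force: [-0.8, -8.2, -0.3]
gripper_width: 0.7
```

jog_arm(
  steps=[1,0,0.1,0,0,1,0,0.2,0,0],
)

```text
time_s: 5.8
ee_pos: [458.5, -53.7, 52.0]
ee_rot: [-179.8, -0.0, 178.5]
force: [-1.1, -7.0, -0.7]
gripper_width: 0.3
```

```bash
python3 m.py c3
```

```text
5.85 [458.5 -53.   51.9] [-0.05 -3.6  -0.22]
blue [494.8 -41.9] [500.6  21.5] (199, 239, 42, 5)
y [503.8 -31.4] [515.9  47.9]
y [574.1  75.9] [591.3 154.5]
y [671.7  86. ] [690.8 165.6]
```

jog_arm(
  steps=[1,0,0.1,0,0,1,0,0.1,0,0],
)

```text
time_s: 6.1
ee_pos: [458.5, -50.6, 51.9]
ee_rot: [180.0, -0.0, 178.4]
force: [0.7, -1.3, -0.1]
gripper_width: 0.7
```

```bash
python3 m.py c4
```

```text
6.15 [458.5 -50.5  51.9] [-0.18 -1.43 -0.54]
blue [494.8 -38.8] [500.6  24.6] (197, 239, 42, 5)
y [503.8 -31.4] [515.9  47.8]
y [574.1  75.9] [591.3 154.5]
y [671.7  86. ] [690.8 165.6]
```

View pics/c4.png

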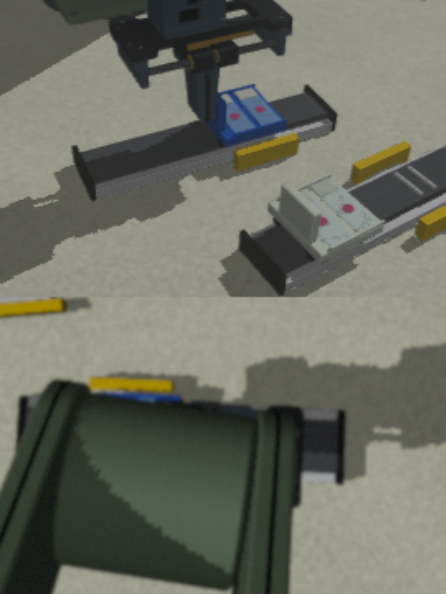

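jog_arm(
  steps=[1,0,0.1,0,0,1,0,0.1,0,0],
)

```text
time_s: 6.4
ee_pos: [458.6, -49.4, 51.9]
ee_rot: [180.0, 0.0, 178.4]
force: [0.8, -0.9, -0.9]
gripper_width: 0.3
```

```bash
python3 m.py c5
```

```text
6.45 [458.7 -49.4  51.9] [ 0.74  0.14 -0.9 ]
blue [495.7 -38.8] [500.6  30.7] (193, 239, 46, 4)
y [503.8 -31.4] [515.9  46.5]
y [574.1  75.8] [591.3 154.5]
y [671.7  85.9] [690.8 165.6]
```

The force has dropped to zero, so it probably clicked. I'll back off and clear the view.

jog_arm(
  steps=[1,0,-1,0,0,1,0,-4,0,0,1,0,-5,-4,0,1,0,-6,-9,0,1,0,-10,-14,0,1,0,-15,-16,0,1,1,-20,-16,0,1,2,-25,-16,0,1,3,-30,-16,0,1,4,-34,-16,0,1,4,-34,-16,0,1,4,-34,-16,0],
)

```text
time_s: 7.7
ee_pos: [408.2, -390.1, 211.4]
ee_rot: [179.9, -0.0, 178.2]
force: [0.5, 0.6, -0.2]
gripper_width: 0.5
```

```bash
python3 m.py c6; python3 - <<'E'
from h import *
im=env.grab_frame('top')[90:320,60:350]
cv2.imwrite('pics/c7.png',cv2.resize(im,None,fx=2.5,fy=2.5,interpolation=cv2.INTER_CUBIC)[:,:,::-1])
E
```

```text
7.75 [ 408.7 -388.6  211.5] [-0.14 -0.59 -0.94]
blue [417.5 -39. ] [501.4  42.1] (185, 238, 54, 57)
y [404.5 -28.8] [415.7  49.5]
y [503.8 -31.4] [515.9  46.5]
y [574.1  77.4] [591.3 154.5]
y [671.7  87.5] [690.8 165.6]
```

View pics/c7.png

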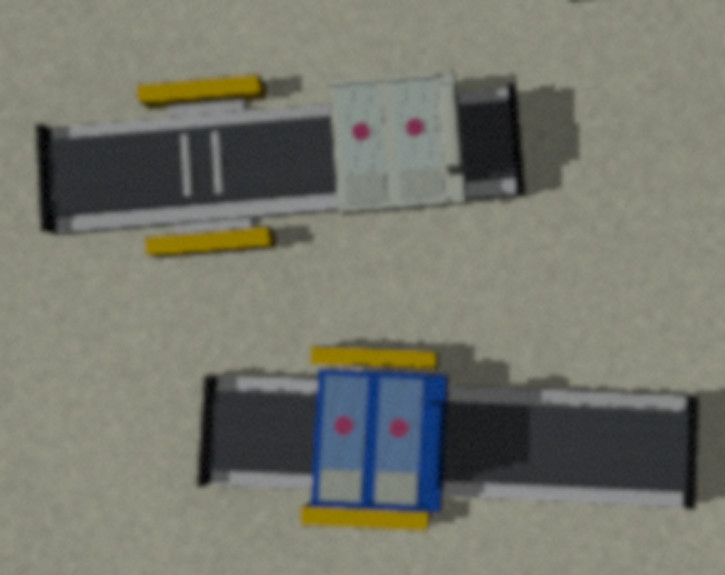

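The carrier sits between its plates, but its front edge (col 313 in the crop) is about 6 mm short of the near plate's front end (col 302). I'll measure this more closely, using the scene view too.

```bash
python3 - <<'E'
from h import *
d=np.array([.028,.9996]);n=np.array([.9996,-.028]);O=np.array([460.6,9.])
for cam in('top','scene'):
    im=env.grab_frame(cam);p=env.camera_params(cam)
    for k,z in(('y',24),('b',40)):
        for c in blobs(im,k):
            P=np.array([ray(p,q[0],z)[:2] for q in c]);s=(P-O)@d;w=(P-O)@n
            if abs(s.mean())<60 and abs(w.mean())<80: print(cam,k,'s',s.min().round(1),s.max().round(1),'w',w.min().round(1),w.max().round(1),'front by w:',[(int(a),s[(w>a)&(w<a+12)].max().round(1)) for a in range(-54,54,12) if ((w>a)&(w<a+12)).any()])
im=env.grab_frame('scene')[130:220,220:350]
cv2.imwrite('pics/c8.png',cv2.resize(im,None,fx=6,fy=6,interpolation=cv2.INTER_CUBIC)[:,:,::-1])
E
```

```text
top y s -39.1 39.2 w -55.4 -45.7 front by w: [(-54, np.float64(39.2))]
top y s -39.1 39.0 w 43.9 55.2 front by w: [(42, np.float64(39.0))]
top b s -47.4 33.2 w -42.0 40.6 front by w: [(-42, np.float64(31.0)), (-30, np.float64(33.2)), (-18, np.float64(32.5)), (-6, np.float64(33.0)), (6, np.float64(32.3)), (18, np.float64(32.7)), (30, np.float64(30.5))]
scene y s -48.4 39.6 w 43.7 76.5 front by w: [(42, np.float64(39.6))]
scene b s -50.5 34.8 w -74.4 50.6 front by w: [(-54, np.float64(33.4)), (-42, np.float64(31.7)), (-30, np.float64(30.7)), (-18, np.float64(29.5)), (-6, np.float64(31.5)), (6, np.float64(30.5)), (18, np.float64(31.0)), (30, np.float64(34.8)), (42, np.float64(28.3))]
```

View pics/c8.png

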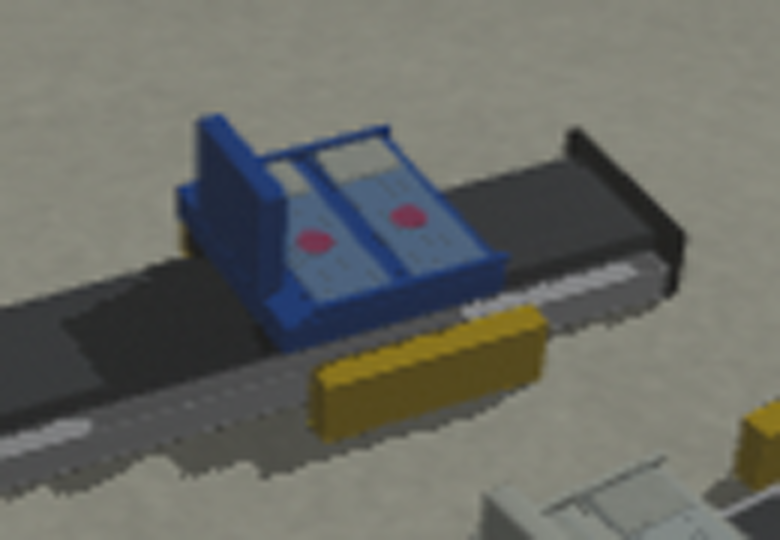

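Both views agree that the carrier is about 6.5 mm short of home, so it is in or just past the ridge. I'll return behind the tab and push on gently.

jog_arm(
  steps=[1,-1,4,0,0,1,-2,9,0,0,1,-3,14,0,0,1,-4,19,0,0,1,-4,23,0,0,1,-4,26,2,0,1,-4,28,6,0,1,-4,29,11,0,1,-4,29.5,15,0,1,-4,30,16,0,1,-4,31,16,0,1,-4,32,16,0,1,-4,33,16,0,1,-4,33.5,16,0,1,-4,33.8,16,0,1,-4,33.8,16,0],
)

```text
time_s: 9.6
ee_pos: [458.9, -51.6, 52.5]
ee_rot: [-180.0, 0.1, 178.4]
force: [-0.1, -1.2, -0.5]
gripper_width: 0.4
```

jog_arm(
  steps=[1,0,0.1,0,0,1,0,0.2,0,0],
)

```text
time_s: 9.8
ee_pos: [458.6, -50.1, 52.0]
ee_rot: [180.0, 0.0, 178.4]
force: [0.2, -0.2, 0.1]
gripper_width: 0.7
```

jog_arm(
  steps=[1,0,0.1,0,0,1,0,0.2,0,0],
)

```text
time_s: 10.0
ee_pos: [458.7, -48.2, 51.9]
ee_rot: [-180.0, -0.0, 178.4]
force: [-0.7, -2.3, 0.9]
gripper_width: 0.2
```

```bash
cat > f.py <<'E'
from h import *
d=np.array([.028,.9996]);n=np.array([.9996,-.028]);O=np.array([460.6,9.])
s=env.state();print(s['ee_pos'].round(1),s['force'].round(1))
for cam in('top','scene'):
    im=env.grab_frame(cam);p=env.camera_params(cam)
    for c in blobs(im,'b',20):
        P=np.array([ray(p,q[0],40)[:2] for q in c]);s=(P-O)@d;w=(P-O)@n
        print(cam,'front by w:',[(a,float(s[(w>a)&(w<a+12)].max().round(1))) for a in range(-54,54,12) if ((w>a)&(w<a+12)).any()])
E
python3 f.py
```

```text
[458.7 -48.2  51.9] [-0.7 -2.3  0.9]
top front by w: [(30, 25.9)]
scene front by w: [(-54, 33.4), (-42, 32.0), (-30, 30.3), (-18, 31.3), (-6, 31.8), (6, 32.3), (18, 32.7), (30, 34.8), (42, 30.0)]
```

jog_arm(
  steps=[1,0,0.1,0,0,1,0,0.2,0,0],
)

```text
time_s: 10.3
ee_pos: [458.7, -45.8, 51.9]
ee_rot: [180.0, -0.0, 178.4]
force: [1.2, -0.9, 0.6]
gripper_width: 0.2
```

jog_arm(
  steps=[1,0,0.1,0,0,1,0,0.2,0,0,1,0,0.2,0,0],
)

```text
time_s: 10.6
ee_pos: [458.8, -43.7, 51.9]
ee_rot: [180.0, -0.0, 178.4]
force: [0.1, -1.0, 0.3]
gripper_width: 0.2
```

```bash
python3 f.py
```

```text
[458.8 -43.7  51.9] [ 0.1 -1.   0.3]
top front by w: [(30, 35.2)]
scene front by w: [(-54, 38.9), (-42, 35.7), (-30, 36.2), (-18, 36.3), (-6, 37.1), (6, 37.2), (18, 36.3), (30, 38.3), (42, 35.1)]
```

jog_arm(
  steps=[1,0,0.1,0,0,1,0,0.1,0,0,1,0,-1,0,0,1,0,-4,0,0,1,0,-5,-4,0,1,0,-6,-9,0,1,0,-10,-14,0,1,0,-15,-16,0,1,1,-20,-16,0,1,2,-25,-16,0,1,3,-30,-16,0,1,4,-34,-16,0,1,4,-34,-16,0,1,4,-34,-16,0],
)

```text
time_s: 12.1
ee_pos: [408.2, -384.2, 211.3]
ee_rot: [179.9, -0.0, 178.2]
force: [0.7, 0.4, 0.6]
gripper_width: 0.7
```

```bash
python3 f.py; python3 - <<'E'
from h import *
im=env.grab_frame('top')[90:320,60:350]
cv2.imwrite('pics/c9.png',cv2.resize(im,None,fx=2.5,fy=2.5,interpolation=cv2.INTER_CUBIC)[:,:,::-1])
E
```

```text
[ 408.2 -384.2  211.3] [0.7 0.4 0.6]
top front by w: [(-42, 37.2), (-30, 39.4), (-18, 39.5), (-6, 39.4), (6, 39.5), (18, 38.9), (30, 38.3)]
scene front by w: [(-54, 38.9), (-42, 35.4), (-30, 36.2), (-18, 36.6), (-6, 37.1), (6, 37.5), (18, 38.0), (30, 39.9), (42, 35.1)]
```

View pics/c9.png

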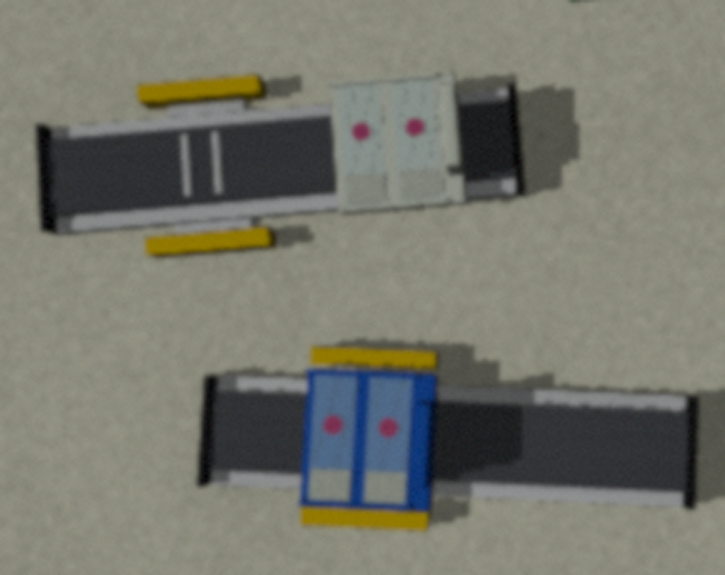

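The carrier's front (39.4) is level with the plate ends (39.1), its ends line up with the plates at cols 302-432, and the white carrier hasn't moved.

```bash
python3 -c "
from workcell import env
print(env.job_done())"
```

```text
the job is handed in; nothing more can be done
None
```

The blue carrier is home between its own yellow plates, and I've handed the job in. No verdict is reported. It took about 12 s of the 40 s allowed.

- **Pushing:** I pushed the blue tab with the shut fingers. The force rose to about 8 N at the ridge, then dropped away. A first check after backing off showed the carrier still about 6.5 mm short. I went back and pushed it the rest of the way in small steps against light friction only.
- **Last checks:** In the top view the carrier's front is within about 0.5 mm of the plate ends. The oblique scene view, where edges are harder to read, puts it 1 to 3 mm short. Both are well inside the ridges. The white carrier is where it was, and the arm is clear of everything.
- **Not confirmed:** I never saw the hop itself. That it went over the ridge is inferred from the force peak and drop, and from where it rests.

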